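# Gauge a tube adapter sleeve, then hold the loupe over it at the focus mark

## Robot

A 6-joint arm with a two-finger parallel gripper is mounted at the origin on the work surface; the furniture and walls round the work are solid. World frame = base frame: x ahead of the robot, y to its left, z up, the work surface at z = 0. Lengths are in m, angles in degrees, forces in N, time in s.
With the tool pointing down it reaches from about 0.35 to 0.8 m from the base axis. Payload 7.3 kg.
Tool frame: the origin (TCP) lies between the finger pads; the fingertips stand 22 mm ahead of it and the grasp point (between the pads) lies 3 mm ahead of it; z points along the fingers, y is the line along which they close (so a half turn about z gives the same grasp; the last joint's range is limited). The gripper opens to 85 mm and grips with 20 to 120 N. Pads are 22 mm wide; open, the fingers measure 114 mm over their backs; the gripper's body (76 mm by 85 mm) begins 54 mm behind the grasp point. The pads swing forward as they close: fully open they stand 13 mm farther back than shut.
Start: joints at [-85.428, 19.595, 87.324, -0, 73.075, -8.365], TCP at [0.118, -0.512, 0.253] pointing down, gripper open.
Joint ranges: [-145.02, 145.02], [-44.19, 115.74], [2.07, 154.8], [-57.11, 237.11], [16.16, 152.29], [-177.93, 177.93]. Speed limits (degrees/s): [147.25, 147.25, 180, 180, 180, 180].

## Interface

Orientations are given as a 3x3 rotation matrix whose columns are the frame's x, y, z axes.
In Python, from plant import manip, capture, job_done gives the robot as it stands. The module is installed in compiled form; this text tells all that it offers.
- The arm moves only by the shell command python3 -m inch 'ROWS' [FORCE]. ROWS is JSON, a list of rows, each an object with "dp": the shift along the tool's x, y, z in cm, a list of three; "delta_rot": the turn, a rotation vector about the tool's x, y, z in rad, a list of three; "fingers": the finger opening in cm, from 0 to 8.54. In form: [{"dp": [x, y, z], "delta_rot": [rx, ry, rz], "fingers": fingers}, ...]. A call has 1 to 5 rows; each row shifts and turns the commanded pose from where the row before left it, along the tool's axes as they then stand; what a row does not reach is not made up. A row lasts 1/12 s, in which the tool goes at most 41.7 mm and 7.16 degrees, less where a joint would pass 70% of its speed; a pose out of reach is approached as far as the arm can. A call is refused whole if a number of a shift passes 4.17 or a number of a turn 0.125, either way. A call with a gripper value outside its range is refused whole. The fingers move at their own pace and stop on an object; FORCE is the grip in N (left out, the last holds). Time passes only in rows, so rows that do not move let the fingers close. It gives the time, the measured TCP pose, the force, the opening and the grip force at its end, in the units of the state.
- manip.state(): the state, without advancing time (a new reading comes with each control period).
- capture(name): name is "scene" or "top"; returns a dict with "pixels" (480x640x3 uint8, blue, green, red), "z_map" (480x640 float32, m along the optical axis (not along the pixel's ray), 0 where there is no reading), "fx", "fy", "cx", "cy" (pixels), "world_from_camera" (4x4, takes a point from camera to world coordinates). Camera axes: x right, y down, z forward; pixel columns grow to the right and rows downward; lengths in m; the calibration is good to about 2 mm. A picture is of the moment at which its call begins.
- job_done(): hands the job in; it is judged then, once.
The state is a dict: "time": time; "joints": joint angles; "joint_vel": joint speeds; "tau": joint torques, N m; "ee_pos": TCP position; "tcp_rot": TCP orientation; "force": force on the tool from outside, world axes, zero at the start; "wrist_torque": the same for the moment, N m; "finger_gap": opening from 0.0 (shut) to 1.0 (fully open); "grasp_force": force on a finger pad.
Only numpy, scipy, OpenCV 4.12 (cv2) and the standard library are available. Lean on these libraries where they do the work, as an engineer would, in place of code of your own. Each camera call takes 0.05 s, during which the arm holds its last target. There are 200 camera calls.

## Task

Two tube adapter sleeves stand on the desk: slip the one whose bore is wide enough over the gauge pin of the inspection stand, right down onto the plate, and let go of it; leave the narrow-bored sleeve and the other things on the desk where they are. Then pick up the loupe by its handle and finish holding it still in the air, lens level and centred above that sleeve, at the height marked by the black collar on the stand's post (which must not be shifted). The job ends while you are holding the loupe there: do not put it down or rest it on anything.

Things in the scene. Friction and masses are not known exactly. Their poses are not given: they have to be found in the camera images.
- stand: fixed inspection stand: grey plate 135 x 60 mm, 10 mm thick, lying on the desk. Origin on the desk directly under the axis of the gauge pin, z up, x along the plate from the pin to the post; the plate runs from x = -35 to +100 mm. The focus post, a steel rod 8 mm in diameter rising to 155 mm above the desk, stands at x = +80 mm. Turned about the vertical and shifted from run to run
- pin_base (a point): foot of the gauge pin on its axis, at the plate's upper face (10 mm above the desk); axes as the stand's. The steel pin is upright, 17 mm in diameter, 30 mm high, its top 6 mm tapering to 11 mm in diameter
- focus_mark (a point): middle of the black collar on the post, a disc 22 mm in diameter and 6 mm thick with a small steel thumb screw; it is on the post's axis, 80 mm from the pin axis. Its height (95 to 135 mm above the desk, differs from run to run) is the height at which the middle of the lens must be held. It is clamped on the post by stiff friction (20 N)
- wide_sleeve: aluminium tube adapter sleeve with the wide bore, standing loose on the desk: plain tube 28 mm outside diameter, 20.5 mm bore right through, 40 mm high, 45 g nominal. Origin in the centre of its underside, z along its axis (up)
- wide_sleeve_mid (a point): centre of the wide-bored sleeve, on its axis at half height (20 mm above its underside)
- narrow_sleeve: aluminium tube adapter sleeve of the same outside size (28 mm diameter, 40 mm high) but with an 11 mm bore, too narrow for the pin; stands loose on the desk. Origin in the centre of its underside. The two sleeves swap places at random
- loupe: hand loupe lying flat on the desk, lens level: black straight handle 70 mm long, 12 mm wide, 13 mm high, joined by a short steel neck to a round black lens rim 46 mm in diameter, 9 mm thick. 60 g nominal, balancing about 13 mm from the middle of the handle towards the lens. Origin under the middle of the handle on the underside; x from handle to lens, z up (perpendicular to the lens)
- lens_centre (a point): middle of the clear lens: in the loupe's frame at x = +65 mm, y = 0, 4.5 mm above the underside; axes as the loupe's
- eraser: blue and white eraser 22 x 48 x 13 mm on the desk, to be left alone; origin in the centre of its underside
- binder_clip: black binder clip 32 x 43 x 19 mm on the desk, to be left alone; origin in the centre of its underside
- dropper_bottle: small brown dropper bottle 33 mm in diameter, 102 mm high, standing on the desk, to be left alone; origin in the centre of its underside

How it is judged:
By the outcome, as a careful person would: the job done as asked, in the order asked, and still so for the second after the job is handed in, while the arm keeps its last pose, push and grip.
It also fails if it takes over 58 s, if anything falls off the work surface, if the arm or the gripper's body presses on something with over 40 N, if the wrist force passes 120 N, or if a joint passes its speed limit or range.

## Working session

There is one attempt and no reset: what is moved stays moved. The work goes in short steps, Python scripts to look and compute and a shell command to move; the robot and the scene stay as the last step left them, time stands still between calls to the robot, and variables do not carry over. Pictures are saved under pics/ and viewed, at most 10 in all, crops included, and the job is handed in when it is done.

```bash
mkdir -p pics; python3 - <<'E'
from plant import manip,capture
import cv2,numpy as np,pickle
s=manip.state();print(s)
for n in("scene","top"):
    c=capture(n);pickle.dump(c,open(n+".pkl","wb"));cv2.imwrite(f"pics/{n}0.png",c["pixels"])
    print(n,c["fx"],c["fy"],c["cx"],c["cy"],np.round(c["world_from_camera"],4).tolist())
E
```

```text
{'time': 0.0, 'joints': array([-8.54279403e+01,  1.96373570e+01,  8.73781281e+01, -1.41069695e-03,
        7.30748275e+01, -8.36628392e+00]), 'joint_vel': array([ 0.04594781, -0.04690781, -0.0137883 ,  0.03387167,  0.02609455,
       -0.05192088]), 'tau': array([-2.10368024e-03, -4.33680654e+01, -2.46018738e+01, -3.61621169e-04,
        7.76238012e-03,  1.56586680e-05]), 'ee_pos': array([ 0.11752363, -0.51129182,  0.25261213]), 'tcp_rot': array([[ 9.74609978e-01,  2.23909286e-01, -1.49127424e-04],
       [ 2.23909240e-01, -9.74608736e-01,  1.56935865e-03],
       [ 2.06053083e-04, -1.56290360e-03, -9.99998757e-01]]), 'force': array([ 0.5077233 , -0.12823524, -0.26402036]), 'wrist_torque': array([-0.01419136, -0.02451186, -0.00378881]), 'grasp_force': 0.0, 'finger_gap': 0.9978836686165651}
scene 561.5878574965291 561.5878574965291 323.35461361511784 233.96432192328422 [[-0.7613, -0.4898, 0.425, 0.1721], [-0.6482, 0.5587, -0.5174, 0.5124], [0.016, -0.6693, -0.7428, 0.7178], [0.0, 0.0, 0.0, 1.0]]
top 482.5139919716602 482.5139919716602 317.0370818754109 239.0954340837578 [[0.0142, -0.9991, 0.0391, 0.5003], [-0.9995, -0.0131, 0.0282, 0.0417], [-0.0277, -0.0395, -0.9988, 0.9326], [0.0, 0.0, 0.0, 1.0]]
```

View pics/scene0.png

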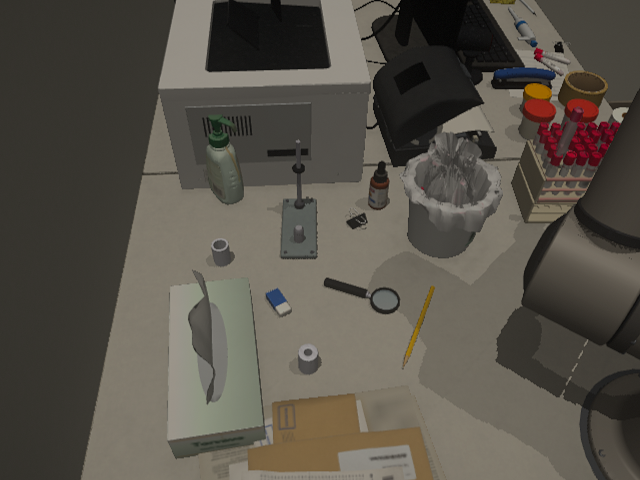

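View pics/top0.png

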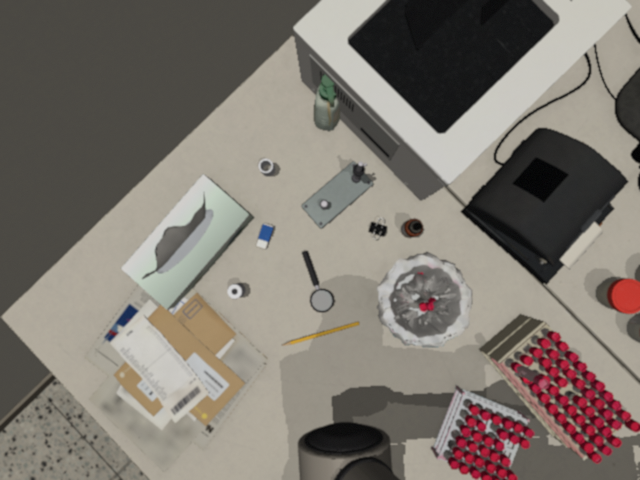

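The scene view shows sleeves at (220,251) and (308,359), the stand's pin at (298,233) with its collar at (299,168), and the loupe at (325..400, 280..312). The top view shows sleeves at (267,166) and (235,291), the pin at (325,205) and the loupe lens at (321,300). I'll enlarge the relevant areas.

```bash
python3 - <<'E'
import cv2
t=cv2.imread("pics/top0.png");s=cv2.imread("pics/scene0.png")
cv2.imwrite("pics/tc.png",cv2.resize(t[150:300,225:425],None,fx=4,fy=4,interpolation=cv2.INTER_CUBIC))
cv2.imwrite("pics/sc.png",cv2.resize(s[130:280,205:405],None,fx=4,fy=4,interpolation=cv2.INTER_CUBIC))
E
```

```text
(no output)
```

View pics/tc.png

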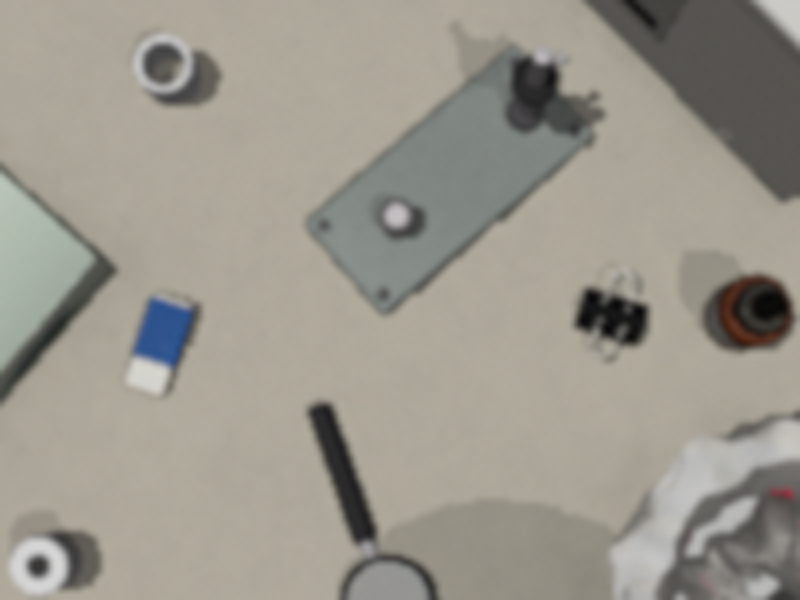

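View pics/sc.png

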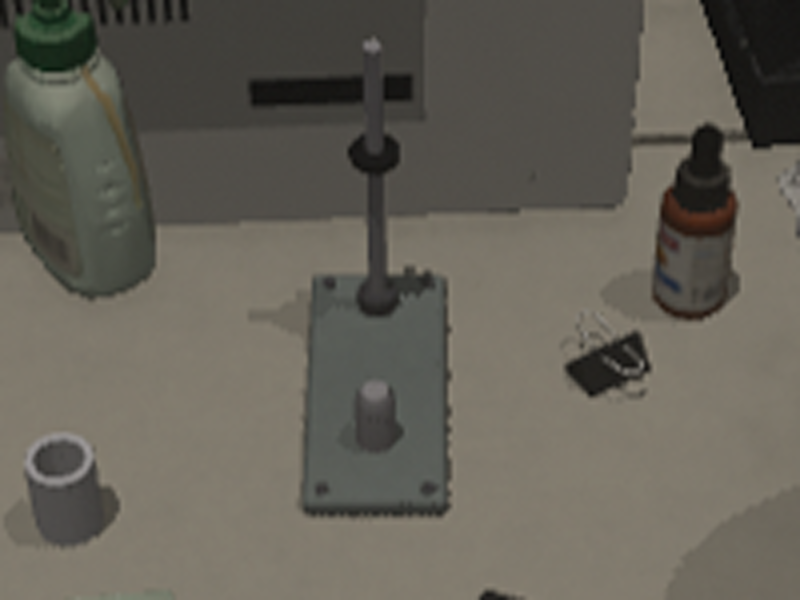

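The enlarged top view shows the wide sleeve at crop (163,65), where the bore fills most of the face. The narrow one is at (39,566), the pin top at (397,215) and the post tip at (543,57). In the scene crop the collar is at (374,154). Next I'll refine these with masks and cast rays.

```bash
cat > h.py <<'E'
import cv2,numpy as np
def ray(c,u,v):
    T=c["world_from_camera"];d=T[:3,:3]@[(u-c["cx"])/c["fx"],(v-c["cy"])/c["fy"],1.];return T[:3,3],d
def onz(c,u,v,z):
    o,d=ray(c,u,v);return o+d*(z-o[2])/d[2]
def tri(c1,p1,c2,p2):
    (o1,d1),(o2,d2)=ray(c1,*p1),ray(c2,*p2)
    k=np.linalg.lstsq(np.c_[d1,-d2],o2-o1,rcond=None)[0];a,b=o1+k[0]*d1,o2+k[1]*d2
    return (a+b)/2,np.linalg.norm(a-b)
def blob(m,box):
    x0,y0,x1,y1=box;w=np.zeros_like(m);w[y0:y1,x0:x1]=m[y0:y1,x0:x1]
    cs,_=cv2.findContours(w,cv2.RETR_EXTERNAL,cv2.CHAIN_APPROX_NONE)
    return max(cs,key=cv2.contourArea)
E
python3 - <<'E'
from h import *;import pickle
T,S=[pickle.load(open(n+".pkl","rb")) for n in("top","scene")]
g=lambda c:cv2.cvtColor(c["pixels"],cv2.COLOR_BGR2GRAY)
gt,gs=g(T),g(S);np.set_printoptions(precision=4,suppress=True)
br=(gt>188).astype(np.uint8)
for n,b in(("wide",(255,155,280,180)),("narrow",(224,280,248,304)),("pin",(316,196,332,212))):
    k=blob((gt>(165 if n=="pin" else 175)).astype(np.uint8),b);e=cv2.fitEllipse(k)
    print(n,np.round(e[0],1),np.round(e[1],1),onz(T,*e[0],.04),"diam mm",np.array(e[1])*(.893)/T["fx"]*1e3)
# scene pin top / sleeve rim guesses
up=lambda u,v:(205+u/4-.375,130+v/4-.375)
print("scene wide",onz(S,*up(61,460),.04),"pin",onz(S,*up(376,386),.04),"tri post tip (z .155)",tri(T,(360.4,163.9),S,up(373,44)))
# plate: hue mask
hsv=cv2.cvtColor(T["pixels"],cv2.COLOR_BGR2HSV)
print("plate hsv",hsv[190,340],"desk",hsv[220,290],"handle",gt[270,309],gt[265,290])
d=hsv[...,0].astype(int);m=((d>40)&(d<110)&(gt<150)&(gt>60)).astype(np.uint8)
k=blob(m,(298,155,378,232));r=cv2.minAreaRect(k);q=cv2.boxPoints(r);print("plate",r)
w=np.array([onz(T,*p,.01) for p in q]);print(w,[np.linalg.norm(w[i]-w[i-1]) for i in range(4)],"ctr",w.mean(0))
# loupe
dk=(gt<75).astype(np.uint8)
k=blob(dk,(298,245,320,288));r=cv2.minAreaRect(k);w=np.array([onz(T,*p,.013) for p in cv2.boxPoints(r)]);print("handle",w.mean(0),[np.linalg.norm(w[i]-w[i-1]) for i in range(4)])
x=[onz(T,*p[0],.013)[:2] for p in k];l=cv2.fitLine(np.array(x,np.float32),cv2.DIST_L2,0,.01,.01).ravel();print("dir",l,np.degrees(np.arctan2(l[1],l[0])))
k=blob((gt<90).astype(np.uint8),(306,286,338,316));c=cv2.fitEllipse(k);print("lens",c,onz(T,*c[0],.009))
# scene loupe dark
k=blob((gs<60).astype(np.uint8),(318,270,369,300));r=cv2.minAreaRect(k);print("handle scene",onz(S,*r[0],.013),r)
k=blob((gs<70).astype(np.uint8),(368,282,404,318));c=cv2.fitEllipse(k);print("lens scene",c,onz(S,*c[0],.0075))
# collar scene
k=blob((gs<50).astype(np.uint8),(288,160,310,178));b=cv2.boundingRect(k);c=(b[0]+(b[2]-1)/2,b[1]+(b[3]-1)/2);print("collar",b,c)
z=S["z_map"];print("collar depth",z[164:174,292:306:2])
E
```

```text
wide [264.8 164.8] [11.6 13.7] [0.673  0.1665 0.04  ] diam mm [21.4885 25.2863]
narrow [233.6 291.4] [13.2 13.8] [0.4362 0.2202 0.04  ] diam mm [24.4676 25.5422]
pin [323.5 203.5] [3.7 3.7] [0.6015 0.0558 0.04  ] diam mm [6.8725 6.8725]
scene wide [0.669  0.1663 0.04  ] pin [0.6017 0.0539 0.04  ] tri post tip (z .155) (array([ 0.6537, -0.0048,  0.1548]), np.float64(0.00024558318833633975))
plate hsv [ 70  12 133] desk [ 21  28 173] handle 46 166
plate ((336.8588562011719, 194.33529663085938), (30.478729248046875, 69.20081329345703), 49.398704528808594)
[[ 0.601   0.1001  0.01  ]
 [ 0.689   0.0003  0.01  ]
 [ 0.6447 -0.0381  0.01  ]
 [ 0.557   0.0614  0.01  ]] [np.float64(0.058665406284418097), np.float64(0.13307134640321283), np.float64(0.05870731978028923), np.float64(0.13266674024966094)] ctr [0.6229 0.0309 0.01  ]
handle [0.4815 0.0799 0.013 ] [np.float64(0.06678510768812894), np.float64(0.010375083081616545), np.float64(0.0667753466215348), np.float64(0.010340064614871051)]
dir [0.9352 0.3541 0.4816 0.0799] 20.741127
lens ((321.6538391113281, 300.04364013671875), (22.153154373168
[... 212 characters left out ...]
e ((384.47686767578125, 300.2507019042969), (25.66594123840332, 29.914140701293945), 98.2040786743164) [0.4184 0.0603 0.0075]
collar (292, 164, 13, 14) (298.0, 170.5)
collar depth [[1.0043 0.9349 0.9223 0.9238 0.9216 0.9342 1.0051]
 [1.0053 0.9306 0.926  0.923  0.9256 0.9323 0.9328]
 [0.9293 0.9296 0.9273 0.9244 0.9281 0.9288 0.93  ]
 [0.9272 0.9271 0.9289 0.9253 0.9305 0.9261 0.9277]
 [0.9301 0.927  0.9263 0.926  0.9296 0.9254 0.928 ]
 [0.9336 0.9285 0.9273 0.9254 0.9245 0.9275 0.9284]
 [1.0117 0.9257 0.925  0.9215 0.9253 0.9205 0.9292]
 [1.0136 0.9286 0.926  0.9242 0.9257 0.9274 1.0179]
 [1.0157 1.0149 0.9271 0.925  0.9297 0.9282 1.0194]
 [1.0171 1.016  1.0159 0.9373 0.9396 1.0185 1.019 ]]
```

```bash
python3 - <<'E'
from h import *;import pickle
T,S=[pickle.load(open(n+".pkl","rb")) for n in("top","scene")]
np.set_printoptions(precision=4,suppress=True)
print("wide",onz(T,265.5,166.0,.04))
post=np.array([.654,-.0048])
for v in(164.,168.1,172.7):
    o,d=ray(S,298.4,v);h=d[:2];k=np.dot(post-o[:2],h)/np.dot(h,h);print("collar z",o+k*d)
# heights along path
v,u=np.mgrid[0:480,0:640];z=T["z_map"];P=np.stack([(u-T["cx"])/T["fx"]*z,(v-T["cy"])/T["fy"]*z,z],-1)@T["world_from_camera"][:3,:3].T+T["world_from_camera"][:3,3]
a=np.array([.118,-.511]);b=np.array([.671,.166]);d=b-a;L=np.linalg.norm(d);d/=L
q=P[...,:2]-a;s=q@d;t=q@[-d[1],d[0]]
for i in range(0,10):
    m=(z>0)&(s>i*.09)&(s<i*.09+.09)&(abs(t)<.1);print(i,P[...,2][m].max() if m.any() else None,end="; ")
p=np.array([.6013,.0552])
for n,c in(("pin",p),("wide",b),("loupe",np.array([.4815,.08]))):
    m=(z>0)&(np.linalg.norm(P[...,:2]-c,axis=-1)<.11);print(n,P[...,2][m].max())
E
```

```text
wide [0.6707 0.1652 0.04  ]
collar z [ 0.6539 -0.0049  0.106 ]
collar z [ 0.654  -0.0048  0.097 ]
collar z [ 0.6541 -0.0047  0.0869]
0 0.007281332626855042; 1 0.1519359225360064; 2 0.15256162989818045; 3 0.23655820725425458; 4 0.14024602222786686; 5 0.21164512344267739; 6 0.2124851280922292; 7 0.10398043258077017; 8 0.158982182429529; 9 0.0649442317249187; pin 0.158982182429529
wide 0.06572117382172982
loupe 0.018780740291395315
```

```bash
python3 - <<'E'
import pickle,cv2
S=pickle.load(open("scene.pkl","rb"));T=pickle.load(open("top.pkl","rb"))
print(cv2.cvtColor(S["pixels"],cv2.COLOR_BGR2GRAY)[160:180,289:309])
print(cv2.cvtColor(T["pixels"],cv2.COLOR_BGR2GRAY)[160:186,348:370])
E
python3 -m inch '[{"dp":[0,0,-2],"delta_rot":[0,0,0],"fingers":5},{"dp":[0,0,-3],"delta_rot":[0,0,0],"fingers":5},{"dp":[3.12,-2.42,-1],"delta_rot":[0,0,0],"fingers":5},{"dp":[3.12,-2.42,-1],"delta_rot":[0,0,0],"fingers":5},{"dp":[3.12,-2.42,0],"delta_rot":[0,0,0],"fingers":5}]'
python3 -m inch '[{"dp":[3.12,-2.42,0],"delta_rot":[0,0,0],"fingers":5},{"dp":[3.12,-2.42,0],"delta_rot":[0,0,0],"fingers":5},{"dp":[3.12,-2.42,0],"delta_rot":[0,0,0],"fingers":5},{"dp":[3.12,-2.42,0],"delta_rot":[0,0,0],"fingers":5},{"dp":[3.12,-2.42,0],"delta_rot":[0,0,0],"fingers":5}]'
python3 -m inch '[{"dp":[3.12,-2.42,0],"delta_rot":[0,0,0],"fingers":5},{"dp":[3.12,-2.42,0],"delta_rot":[0,0,0],"fingers":5},{"dp":[3.12,-2.42,0],"delta_rot":[0,0,0],"fingers":5},{"dp":[3.12,-2.42,0],"delta_rot":[0,0,0],"fingers":5},{"dp":[3.12,-2.42,0],"delta_rot":[0,0,0],"fingers":5}]'
```

```text
[[66 66 65 68 67 68 68 68 59 60 57 54 71 69 69 70 72 72 71 72]
 [72 74 73 75 76 76 75 68 59 59 58 55 79 77 77 77 78 79 78 79]
 [78 78 78 78 78 79 79 69 59 60 58 56 81 80 79 78 78 77 78 78]
 [78 77 77 79 79 78 57 57 60 59 59 53 58 64 81 79 77 78 78 78]
 [77 79 78 79 72 55 25 48 60 59 59 50 24 34 61 81 79 78 78 79]
 [77 78 78 78 45 22 27 49 61 61 59 53 22 21 29 61 80 78 78 78]
 [78 78 77 55 23 23 28 45 62 59 58 52 24 25 24 36 81 79 78 78]
 [78 79 77 23 24 24 26 38 57 62 59 44 25 27 25 37 81 78 78 78]
 [78 79 76 24 25 27 26 28 41 46 45 32 28 27 26 36 82 79 78 77]
 [78 79 77 46 24 26 27 27 26 24 25 27 27 27 25 34 82 79 78 79]
 [78 78 79 69 20 23 26 27 28 29 27 27 28 24 23 39 82 79 78 78]
 [78 78 78 77 44 20 24 25 25 25 26 25 23 21 29 68 80 79 78 78]
 [78 78 79 78 72 58 28 20 20 22 22 21 26 50 65 81 79 79 78 79]
 [78 77 77 78 80 79 65 59 33 34 28 38 64 76 80 79 79 79 78 79]
 [78 78 79 78 78 79 81 79 43 47 44 51 83 80 79 78 79 79 79 79]
 [78 78 79 78 78 78 79 78 47 50 51 53 81 79 78 79 79 79 79 79]
 [79 78 79 79 78 78 79 76 47 50 50 53 80 79 78 79 78 79 78 79]
 [78 78 78 78 78 78 79 77 47 
[... 2419 characters left out ...]
129 128 127 130 132 132 133 132 132 130 128 127
  124 117 107 111]
 [132 131 131 130 130 131 131 131 132 132 132 131 130 132 132 132 132 130
  130 128 126 121]]
time: 0.52
ee_pos: [0.1931, -0.4196, 0.3248]
tcp_rot: [[0.975, 0.222, 0.001], [0.222, -0.975, -0.003], [0.0, 0.003, -1.0]]
force: [1.1, -1.2, -0.0]
finger_gap: 0.585
grasp_force: 0.0
time: 0.93
ee_pos: [0.3181, -0.2653, 0.3232]
tcp_rot: [[0.975, 0.223, -0.0], [0.223, -0.975, 0.0], [-0.0, -0.0, -1.0]]
force: [1.6, 0.2, -0.2]
finger_gap: 0.58
grasp_force: 0.0
time: 1.35
ee_pos: [0.4432, -0.1123, 0.3232]
tcp_rot: [[0.975, 0.224, -0.0], [0.224, -0.975, -0.0], [-0.0, -0.0, -1.0]]
force: [0.3, -0.8, -0.2]
finger_gap: 0.587
grasp_force: 0.0
```

Refined, the collar's silhouette spans rows 162.7–173 in the scene view, centre about 167.9, so its height is about 0.0975 m. The stand's fit, its post tip (0.155 m) and its sizes agree with what is given. Next I move on over the wide sleeve and turn the gripper.

```bash
python3 -m inch '[{"dp":[3.12,-2.42,0],"delta_rot":[0,0,0],"fingers":5},{"dp":[3.12,-2.42,0],"delta_rot":[0,0,0],"fingers":5},{"dp":[3.12,-2.42,0],"delta_rot":[0,0,0],"fingers":5},{"dp":[3.12,-2.42,0],"delta_rot":[0,0,0],"fingers":5},{"dp":[3.12,-2.42,0],"delta_rot":[0,0,0],"fingers":5}]' >/dev/null
python3 -m inch '[{"dp":[3.12,-2.42,0],"delta_rot":[0,0,0],"fingers":5},{"dp":[3.12,-2.42,0],"delta_rot":[0,0,0],"fingers":5},{"dp":[3.12,-2.42,0],"delta_rot":[0,0,0],"fingers":5},{"dp":[3.12,-2.42,0],"delta_rot":[0,0,0],"fingers":5},{"dp":[0,0,2],"delta_rot":[0,0,-0.12],"fingers":5}]' 
python3 -m inch '[{"dp":[0,0,2],"delta_rot":[0,0,-0.12],"fingers":5},{"dp":[0,0,2],"delta_rot":[0,0,-0.12],"fingers":5},{"dp":[0,0,2],"delta_rot":[0,0,-0.12],"fingers":5},{"dp":[0,0,2],"delta_rot":[0,0,-0.12],"fingers":5},{"dp":[0,0,2],"delta_rot":[0,0,-0.12],"fingers":5}]' >/dev/null
python3 -m inch '[{"dp":[0,0,2],"delta_rot":[0,0,-0.12],"fingers":5},{"dp":[0,0,2],"delta_rot":[0,0,-0.12],"fingers":5},{"dp":[0,0,2],"delta_rot":[0,0,-0.12],"fingers":5},{"dp":[0,0,2],"delta_rot":[0,0,-0.12],"fingers":5},{"dp":[0,0,0],"delta_rot":[0,0,-0.12],"fingers":5}]' >/dev/null
python3 -m inch '[{"dp":[0,0,0],"delta_rot":[0,0,-0.12],"fingers":5},{"dp":[0,0,0],"delta_rot":[0,0,-0.12],"fingers":5},{"dp":[0,0,0],"delta_rot":[0,0,-0.12],"fingers":5},{"dp":[0,0,0],"delta_rot":[0,0,-0.12],"fingers":5},{"dp":[0,0,0],"delta_rot":[0,0,-0.12],"fingers":5}]' >/dev/null
python3 -m inch '[{"dp":[0,0,0],"delta_rot":[0,0,-0.12],"fingers":5},{"dp":[0,0,0],"delta_rot":[0,0,0],"fingers":5},{"dp":[0,0,0],"delta_rot":[0,0,0],"fingers":5}]'
cat > go.py <<'E'
import sys,numpy as np
from plant import manip
s=manip.state();R=s["tcp_rot"];t=np.array([float(a) for a in sys.argv[1:4]])
print("dp cm",np.round(R.T@(t-s["ee_pos"])*100,2),"pos",np.round(s["ee_pos"],4),"yaw x",np.degrees(np.arctan2(R[1,0],R[0,0])).round(2),"z",R[:,2].round(4),"J",s["joints"].round(1),"t",s["time"],"F",s["force"].round(1))
E
python3 go.py .670 .1655 .09
```

```text
time: 2.18
ee_pos: [0.6724, 0.167, 0.3051]
tcp_rot: [[0.94, 0.342, 0.01], [0.342, -0.94, 0.003], [0.01, 0.0, -1.0]]
force: [0.3, -0.1, 1.1]
finger_gap: 0.587
grasp_force: 0.0
time: 3.68
ee_pos: [0.6671, 0.1608, 0.1227]
tcp_rot: [[-0.638, 0.77, -0.001], [0.77, 0.638, -0.0], [0.0, -0.001, -1.0]]
force: [-0.9, -0.1, 0.4]
finger_gap: 0.585
grasp_force: 0.0
dp cm [0.17 0.52 3.27] pos [0.6671 0.1608 0.1227] yaw x 129.62 z [-1.e-03 -2.e-04 -1.e+00] J [  7.2  42.9  68.1  -0.   69.  -32.4] t 3.6833 F [-0.9 -0.1  0.4]
```

```bash
python3 -m inch '[{"dp":[0.17,0.52,2],"delta_rot":[0,0,-0.03],"fingers":5},{"dp":[0,0,1.2],"delta_rot":[0,0,0],"fingers":5},{"dp":[0,0,0],"delta_rot":[0,0,0],"fingers":5},{"dp":[0,0,0],"delta_rot":[0,0,0],"fingers":5}]'
python3 go.py .670 .1655 .03
python3 - <<'E'
from plant import capture;import cv2
c=capture("scene");cv2.imwrite("pics/s1.png",cv2.resize(c["pixels"][170:290,160:320],None,fx=5,fy=5))
E
```

```text
time: 4.02
ee_pos: [0.6694, 0.1653, 0.09]
tcp_rot: [[-0.662, 0.75, -0.003], [0.75, 0.662, -0.001], [0.002, -0.003, -1.0]]
force: [0.4, 1.0, 0.2]
finger_gap: 0.587
grasp_force: 0.0
dp cm [-0.03  0.07  6.  ] pos [0.6694 0.1653 0.09  ] yaw x 131.42 z [-3.e-03 -6.e-04 -1.e+00] J [  7.5  45.2  69.   -0.   65.9 -33.9] t 4.0167 F [0.4 1.  0.2]
```

View pics/s1.png

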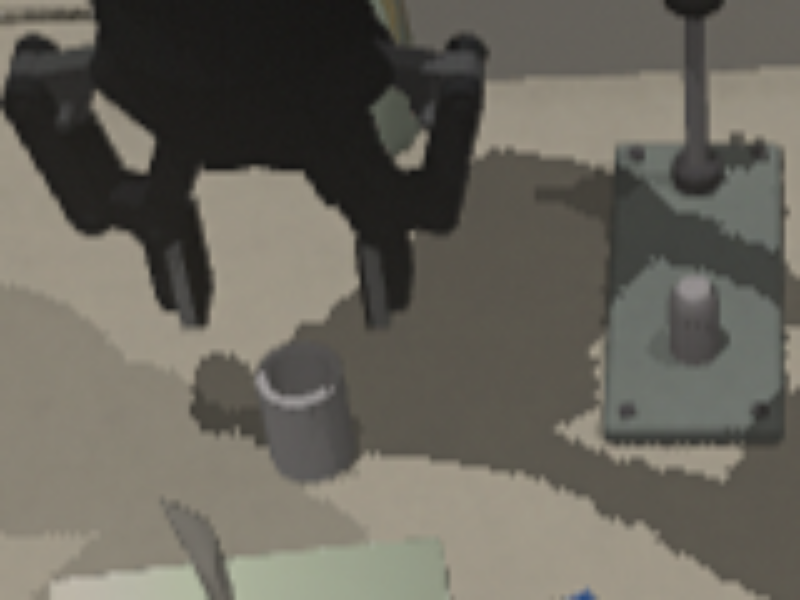

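The crop shows the fingers straddling the wide sleeve, with the tips at about (190,325) and (378,322) and the rim at (302,370). The open bore is clearly visible. Next I descend and grip.

```bash
python3 -m inch '[{"dp":[0,0.1,2],"delta_rot":[0,0,0],"fingers":5},{"dp":[0,0,2],"delta_rot":[0,0,0],"fingers":5},{"dp":[0,0,2],"delta_rot":[0,0,0],"fingers":5},{"dp":[0,0,0],"delta_rot":[0,0,0],"fingers":5},{"dp":[0,0,0],"delta_rot":[0,0,0],"fingers":4}]' 30
python3 -m inch '[{"dp":[0,0,0],"delta_rot":[0,0,0],"fingers":3.4},{"dp":[0,0,0],"delta_rot":[0,0,0],"fingers":3},{"dp":[0,0,0],"delta_rot":[0,0,0],"fingers":2.4},{"dp":[0,0,0],"delta_rot":[0,0,0],"fingers":2},{"dp":[0,0,0],"delta_rot":[0,0,0],"fingers":2}]' 30
python3 -m inch '[{"dp":[0,0,0],"delta_rot":[0,0,0],"fingers":2},{"dp":[0,0,0],"delta_rot":[0,0,0],"fingers":2},{"dp":[0,0,-1],"delta_rot":[0,0,0],"fingers":2},{"dp":[0,0,-3],"delta_rot":[0,0,0],"fingers":2},{"dp":[0,0,-2],"delta_rot":[0,0,0],"fingers":2}]' 30
python3 -m inch '[{"dp":[0,0,0],"delta_rot":[0,0,0],"fingers":2},{"dp":[0,0,0],"delta_rot":[0,0,0],"fingers":2}]' 30
python3 go.py .6013 .0552 .09
```

```text
time: 4.48
ee_pos: [0.6707, 0.166, 0.0312]
tcp_rot: [[-0.662, 0.749, -0.001], [0.749, 0.662, -0.0], [0.001, -0.001, -1.0]]
force: [0.4, -0.3, 0.0]
finger_gap: 0.477
grasp_force: 0.0
time: 4.9
ee_pos: [0.6722, 0.1662, 0.0335]
tcp_rot: [[-0.663, 0.749, 0.004], [0.749, 0.663, 0.0], [-0.002, 0.003, -1.0]]
force: [-0.8, -0.4, 6.2]
finger_gap: 0.31
grasp_force: 30.2
time: 5.32
ee_pos: [0.671, 0.1662, 0.0932]
tcp_rot: [[-0.663, 0.749, 0.0], [0.749, 0.663, -0.0], [-0.0, 0.0, -1.0]]
force: [0.9, 1.2, 0.6]
finger_gap: 0.307
grasp_force: 29.6
time: 5.48
ee_pos: [0.6718, 0.1663, 0.0935]
tcp_rot: [[-0.663, 0.748, 0.003], [0.748, 0.663, 0.0], [-0.002, 0.003, -1.0]]
force: [-0.4, -0.7, -0.7]
finger_gap: 0.308
grasp_force: 29.6
dp cm [ -3.64 -12.65   0.32] pos [0.6718 0.1663 0.0935] yaw x 131.54 z [ 3.4e-03  4.0e-04 -1.0e+00] J [  7.6  45.   68.7  -0.   66.  -34. ] t 5.4833 F [-0.4 -0.7 -0.7]
```

```bash
python3 -m inch '[{"dp":[-0.5,-1.7,0],"delta_rot":[0,0,0],"fingers":2},{"dp":[-0.8,-2.8,0],"delta_rot":[0,0,0],"fingers":2},{"dp":[-0.8,-2.8,0],"delta_rot":[0,0,0],"fingers":2},{"dp":[-0.8,-2.8,0],"delta_rot":[0,0,0],"fingers":2},{"dp":[-0.5,-1.7,0],"delta_rot":[0,0,0],"fingers":2}]' >/dev/null
python3 -m inch '[{"dp":[-0.2,-0.8,0],"delta_rot":[0,0,0],"fingers":2},{"dp":[0,0,0],"delta_rot":[0,0,0],"fingers":2},{"dp":[0,0,0],"delta_rot":[0,0,0],"fingers":2},{"dp":[0,0,0],"delta_rot":[0,0,0],"fingers":2}]'
python3 go.py .6013 .0552 .09
python3 - <<'E'
from plant import capture;import cv2,pickle
c=capture("scene");pickle.dump(c,open("s2.pkl","wb"));cv2.imwrite("pics/s2.png",cv2.resize(c["pixels"][150:270,220:380],None,fx=5,fy=5,interpolation=cv2.INTER_CUBIC))
E
```

```text
time: 6.23
ee_pos: [0.6011, 0.0566, 0.091]
tcp_rot: [[-0.664, 0.748, 0.0], [0.748, 0.664, 0.0], [0.0, 0.0, -1.0]]
force: [0.4, -0.5, 0.0]
finger_gap: 0.307
grasp_force: 29.7
dp cm [-0.12 -0.08  0.1 ] pos [0.6011 0.0566 0.091 ] yaw x 131.58 z [ 3.e-04  2.e-04 -1.e+00] J [ -1.9  37.   85.7   0.   57.2 -43.5] t 6.2333 F [ 0.4 -0.5  0. ]
```

View pics/s2.png

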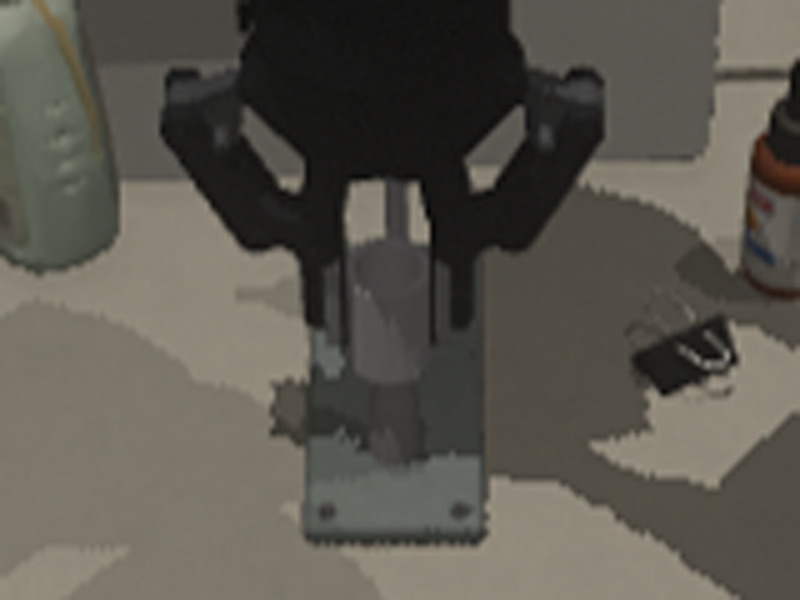

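The held sleeve is upright, its rim near crop (390,260) and its lower edge at about y=380, just above the pin at (396,430). I'll check the offset numerically in this same camera.

```bash
python3 - <<'E'
from h import *;import pickle
np.set_printoptions(precision=4,suppress=True)
c=pickle.load(open("s2.pkl","rb"));g=cv2.cvtColor(c["pixels"],cv2.COLOR_BGR2GRAY)
for r in(196,199,206,210,214,218,222,224,226,228,232,236,240):print(r,g[r,284:312])
print("col 293..302 rows 195-232");print(g[195:232,295:301].T)
for u,v in((297.6,201.2),(297.6,202.2)):print(onz(c,u,v,.0975))
T=np.linalg.inv(c["world_from_camera"])
for p in((.6013,.0552,.01),(.6013,.0552,.04),(.6011,.0566,.0575),(.6011,.0566,.0975)):
    q=T[:3]@np.r_[p,1];print(p,c["fx"]*q[0]/q[2]+c["cx"],c["fy"]*q[1]/q[2]+c["cy"])
E
```

```text
196 [ 26  26  25  23  42 113 138 135 134 136 138 139 134  78  65  64  60  84
 139 137 136 134  16  23  24  25  25  25]
199 [27 26 26 25 31 66 93 76 77 69 68 69 71 70 71 72 71 69 70 71 66 61 22 23
 24 25 26 26]
206 [37 58 57 55 27 53 70 69 64 65 68 68 69 69 70 69 69 66 68 71 71 62 26 58
 57 55 30 26]
210 [34 70 68 64 32 43 66 84 83 82 79 66 66 67 66 66 66 66 66 65 65 62 28 58
 57 54 29 27]
214 [33 61 68 64 33 44 68 85 83 82 83 82 80 68 79 66 67 66 65 65 65 60 26 58
 57 55 31 25]
218 [97 72 64 63 38 39 68 85 84 83 82 81 81 80 78 77 74 66 65 65 65 61 33 47
 56 55 57 57]
222 [102 100 100 101  99  57  64  84  83  83  82  82  80  79  78  80  78  74
  75  68  63  62  57  58  58  58  58  59]
224 [ 65 103 102  97  55  58  60  76  82  84  83  82  80  79  80  79  78  76
  76  77  58  59  58  58  58  59  58  59]
226 [59 57 57 58 58 59 60 59 58 61 68 69 74 73 73 71 68 65 60 59 58 59 59 60
 60 58 59 59]
228 [60 60 60 59 60 59 59 58 60 58 52 56 58 59 59 59 58 58 51 55 59 58 58 59
 59 59 59 59]
232 [49 47 49 55 55 60 60 59 59 56 54 57 59 58 59 60 58 58 56 53 61 61 60 59
 60 59 60 61]
236 [48 47 51 7
[... 713 characters left out ...]
69  69  66  67  67
   74  79  79  80  78  78  79  79  79  78  79  80  81  73  61  59  59  60
   60]
 [ 65  64  67  72  72  68  69  70  69  69  70  69  69  70  68  66  67  67
   67  66  73  76  76  77  78  78  79  80  79  79  80  71  60  59  60  60
   60]
 [ 61  60  63  70  71  68  68  69  68  68  69  69  68  69  68  66  66  66
   67  67  66  66  70  74  75  76  77  78  78  78  79  68  57  58  60  60
   59]]
[0.6022 0.0544 0.0975]
[0.6007 0.056  0.0975]
(0.6013, 0.0552, 0.01) 298.60496247888125 238.7905486003975
(0.6013, 0.0552, 0.04) 298.29863432764364 226.68123416433826
(0.6011, 0.0566, 0.0575) 297.6236727337663 219.8743749225289
(0.6011, 0.0566, 0.0975) 297.1618346062554 202.28958555423455
```

```bash
python3 -m inch '[{"dp":[-0.1,-0.1,0],"delta_rot":[0,0,0],"fingers":2},{"dp":[0,0,1],"delta_rot":[0,0,0],"fingers":2},{"dp":[0,0,0.8],"delta_rot":[0,0,0],"fingers":2},{"dp":[0,0,0.4],"delta_rot":[0,0,0],"fingers":2},{"dp":[0,0,0.4],"delta_rot":[0,0,0],"fingers":2}]'
python3 -m inch '[{"dp":[0,0,0.4],"delta_rot":[0,0,0],"fingers":2},{"dp":[0,0,0.4],"delta_rot":[0,0,0],"fingers":2},{"dp":[0,0,0.4],"delta_rot":[0,0,0],"fingers":2}]'
python3 go.py .6013 .0552 .043
```

```text
time: 6.7
ee_pos: [0.6, 0.0544, 0.064]
tcp_rot: [[-0.663, 0.748, -0.002], [0.748, 0.663, -0.0], [0.001, -0.001, -1.0]]
force: [-0.5, -0.8, -0.1]
finger_gap: 0.312
grasp_force: 29.7
time: 6.95
ee_pos: [0.6005, 0.0542, 0.0529]
tcp_rot: [[-0.663, 0.749, 0.0], [0.749, 0.663, -0.0], [-0.0, -0.0, -1.0]]
force: [0.3, -0.2, -1.1]
finger_gap: 0.304
grasp_force: 29.7
dp cm [0.02 0.12 0.99] pos [0.6005 0.0542 0.0529] yaw x 131.54 z [ 1.e-04 -1.e-04 -1.e+00] J [ -2.1  39.9  87.5  -0.   52.7 -43.7] t 6.95 F [ 0.3 -0.2 -1.1]
```

```bash
python3 -m inch '[{"dp":[0.02,0.05,0.3],"delta_rot":[0,0,0],"fingers":2},{"dp":[0,0,0.3],"delta_rot":[0,0,0],"fingers":2},{"dp":[0,0,0],"delta_rot":[0,0,0],"fingers":2}]'
python3 -m inch '[{"dp":[0,0,0.2],"delta_rot":[0,0,0],"fingers":2},{"dp":[0,0,0.1],"delta_rot":[0,0,0],"fingers":2},{"dp":[0,0,0],"delta_rot":[0,0,0],"fingers":2}]'
```

```text
time: 7.2
ee_pos: [0.6004, 0.0547, 0.0466]
tcp_rot: [[-0.663, 0.748, -0.001], [0.748, 0.663, -0.0], [0.001, -0.001, -1.0]]
force: [0.5, 0.3, -0.5]
finger_gap: 0.31
grasp_force: 29.7
time: 7.45
ee_pos: [0.6007, 0.0547, 0.0442]
tcp_rot: [[-0.663, 0.749, -0.0], [0.749, 0.663, -0.0], [-0.0, -0.0, -1.0]]
force: [-0.3, 0.2, -0.7]
finger_gap: 0.306
grasp_force: 29.7
```

```bash
python3 -m inch '[{"dp":[0,0,0.1],"delta_rot":[0,0,0],"fingers":2},{"dp":[0,0,0],"delta_rot":[0,0,0],"fingers":2}]' | grep -E "pos|force"
python3 -m inch '[{"dp":[0,0,0.1],"delta_rot":[0,0,0],"fingers":2},{"dp":[0,0,0],"delta_rot":[0,0,0],"fingers":2}]'| grep -E "pos|force"
python3 -m inch '[{"dp":[0,0,0.1],"delta_rot":[0,0,0],"fingers":2},{"dp":[0,0,0],"delta_rot":[0,0,0],"fingers":2}]'| grep -E "pos|force"
```

```text
ee_pos: [0.6009, 0.0547, 0.0435]
force: [0.0, -0.6, 1.4]
grasp_force: 29.8
ee_pos: [0.6009, 0.0547, 0.0434]
force: [-3.0, -0.3, 8.1]
grasp_force: 30.6
ee_pos: [0.6009, 0.0547, 0.0434]
force: [-5.7, -1.5, 14.0]
grasp_force: 31.4
```

Contact is at the expected seated height. I'll let go gently, rise and check.

```bash
python3 -m inch '[{"dp":[0,0,-0.15],"delta_rot":[0,0,0],"fingers":2},{"dp":[0,0,0],"delta_rot":[0,0,0],"fingers":3},{"dp":[0,0,0],"delta_rot":[0,0,0],"fingers":4},{"dp":[0,0,0],"delta_rot":[0,0,0],"fingers":5},{"dp":[0,0,0],"delta_rot":[0,0,0],"fingers":5}]'
python3 -m inch '[{"dp":[0,0,-1],"delta_rot":[0,0,0],"fingers":5},{"dp":[0,0,-2],"delta_rot":[0,0,0],"fingers":5},{"dp":[0,0,-3],"delta_rot":[0,0,0],"fingers":5},{"dp":[0,0,-3],"delta_rot":[0,0,0],"fingers":5},{"dp":[0,0,-3],"delta_rot":[0,0,0],"fingers":5}]'
python3 -m inch '[{"dp":[0,0,0],"delta_rot":[0,0,0],"fingers":5},{"dp":[0,0,0],"delta_rot":[0,0,0],"fingers":5}]' >/dev/null
python3 - <<'E'
from plant import capture;import cv2,pickle
c=capture("scene");pickle.dump(c,open("s3.pkl","wb"));cv2.imwrite("pics/s3.png",cv2.resize(c["pixels"][150:330,180:420],None,fx=3,fy=3,interpolation=cv2.INTER_CUBIC))
E
python3 go.py .474 .077 .12
```

```text
time: 8.37
ee_pos: [0.6006, 0.0547, 0.0424]
tcp_rot: [[-0.663, 0.749, -0.0], [0.749, 0.663, -0.0], [0.0, -0.0, -1.0]]
force: [-0.6, 0.6, -0.5]
finger_gap: 0.584
grasp_force: 0.0
time: 8.78
ee_pos: [0.6005, 0.0547, 0.1645]
tcp_rot: [[-0.663, 0.748, -0.0], [0.748, 0.663, -0.0], [0.0, -0.0, -1.0]]
force: [-0.0, 0.2, 0.2]
finger_gap: 0.585
grasp_force: 0.0
dp cm [10.07 -8.01  4.33] pos [0.6007 0.0547 0.1635] yaw x 131.54 z [ 1.1e-03 -1.0e-04 -1.0e+00] J [ -2.1  32.2  81.7  -0.   66.  -43.6] t 9.0 F [-0.1  0.5 -0.5]
```

View pics/s3.png

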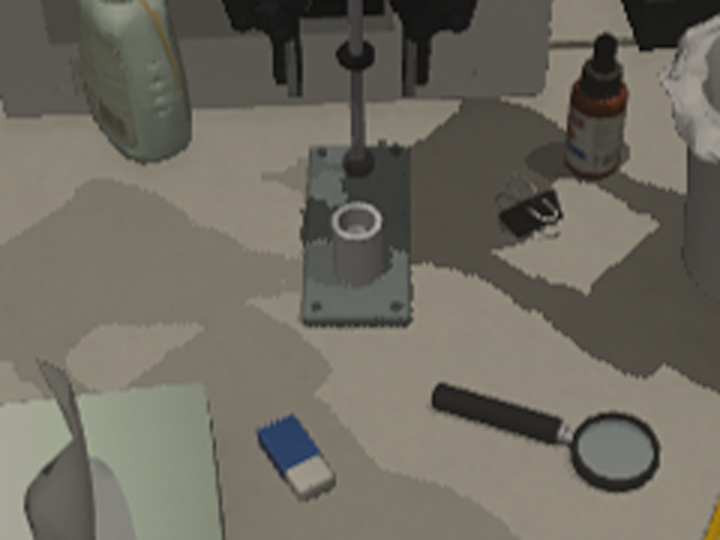

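The sleeve sits on the plate around the pin (rim at crop (357,221)), with the eraser, clip and bottle untouched. The loupe's handle runs from (437,397) to (562,428), with the lens at (615,450). Next I go to the handle.

```bash
python3 -m inch '[{"dp":[2,-1.6,0],"delta_rot":[0,0,0],"fingers":5},{"dp":[2.5,-2,0],"delta_rot":[0,0,0],"fingers":4},{"dp":[2.5,-2,0],"delta_rot":[0,0,0],"fingers":4},{"dp":[2.5,-2,0],"delta_rot":[0,0,0],"fingers":4},{"dp":[0.75,-0.45,0],"delta_rot":[0,0,-0.12],"fingers":4}]' >/dev/null
python3 -m inch '[{"dp":[0,0,0.6],"delta_rot":[0,0,-0.12],"fingers":4},{"dp":[0,0,0.6],"delta_rot":[0,0,-0.12],"fingers":4},{"dp":[0,0,0.6],"delta_rot":[0,0,-0.12],"fingers":4},{"dp":[0,0,0.6],"delta_rot":[0,0,-0.12],"fingers":4},{"dp":[0,0,0.6],"delta_rot":[0,0,-0.12],"fingers":4}]' >/dev/null
python3 -m inch '[{"dp":[0,0,0.6],"delta_rot":[0,0,-0.12],"fingers":4},{"dp":[0,0,0.6],"delta_rot":[0,0,-0.12],"fingers":4},{"dp":[0,0,0.6],"delta_rot":[0,0,-0.12],"fingers":4},{"dp":[0,0,0.6],"delta_rot":[0,0,-0.12],"fingers":4},{"dp":[0,0,0],"delta_rot":[0,0,0],"fingers":4}]' >/dev/null
python3 -m inch '[{"dp":[0,0,0],"delta_rot":[0,0,0],"fingers":4},{"dp":[0,0,0],"delta_rot":[0,0,0],"fingers":4}]'
python3 go.py .4725 .0782 .05
python3 - <<'E'
from h import *;import pickle
np.set_printoptions(precision=4,suppress=True)
S=pickle.load(open("s3.pkl","rb"));gs=cv2.cvtColor(S["pixels"],cv2.COLOR_BGR2GRAY)
k=blob((gs<60).astype(np.uint8),(318,270,369,302));r=cv2.minAreaRect(k);w=np.array([onz(S,*p,.010) for p in cv2.boxPoints(r)])
print(r,w.mean(0),[np.linalg.norm(w[i]-w[i-1]) for i in range(4)])
x=np.array([onz(S,*p[0],.010)[:2] for p in k],np.float32);l=cv2.fitLine(x,cv2.DIST_L2,0,.01,.01).ravel();print(l,np.degrees(np.arctan2(l[1],l[0])))
print("sleeve rim",onz(S,298.7,223.3,.05))
E
```

```text
time: 10.42
ee_pos: [0.4722, 0.0781, 0.1084]
tcp_rot: [[-0.939, -0.344, -0.001], [-0.344, 0.939, -0.0], [0.001, 0.0, -1.0]]
force: [0.1, -0.3, -0.4]
finger_gap: 0.467
grasp_force: 0.0
dp cm [-0.04 -0.    5.84] pos [0.4722 0.0781 0.1084] yaw x -159.91 z [-1.2e-03 -1.0e-04 -1.0e+00] J [   0.2   25.   105.4   -0.    49.6 -109.9] t 10.4167 F [ 0.1 -0.3 -0.4]
((344.9679260253906, 287.44036865234375), (43.868446350097656, 8.524654388427734), 16.69924545288086) [0.479  0.0829 0.01  ] [np.float64(0.06887800337231365), np.float64(0.016622902675031324), np.float64(0.0697457303491124), np.float64(0.01626689173896751)]
[0.9429 0.3331 0.4785 0.0827] 19.455557
sleeve rim [0.5995 0.056  0.05  ]
```

```bash
python3 -m inch '[{"dp":[0,0.05,2],"delta_rot":[0,0,0],"fingers":2.4},{"dp":[0,0,2],"delta_rot":[0,0,0],"fingers":2.4},{"dp":[0,0,2],"delta_rot":[0,0,0],"fingers":2.4},{"dp":[0,0,1],"delta_rot":[0,0,0],"fingers":2.4},{"dp":[0,0,0.8],"delta_rot":[0,0,0],"fingers":2.4}]'
python3 -m inch '[{"dp":[0,0,0.2],"delta_rot":[0,0,0],"fingers":2.4},{"dp":[0,0,0],"delta_rot":[0,0,0],"fingers":2.4}]'
python3 -m inch '[{"dp":[0,0,0.2],"delta_rot":[0,0,0],"fingers":2.4},{"dp":[0,0,0],"delta_rot":[0,0,0],"fingers":2.4}]'
python3 - <<'E'
from plant import capture;import cv2,pickle
c=capture("scene");cv2.imwrite("pics/s4.png",cv2.resize(c["pixels"][220:340,290:450],None,fx=5,fy=5,interpolation=cv2.INTER_CUBIC))
E
```

```text
time: 10.83
ee_pos: [0.4719, 0.0785, 0.0299]
tcp_rot: [[-0.939, -0.345, -0.001], [-0.345, 0.939, -0.0], [0.001, 0.0, -1.0]]
force: [0.1, 0.7, 0.8]
finger_gap: 0.287
grasp_force: 0.0
time: 11.0
ee_pos: [0.4724, 0.0785, 0.0288]
tcp_rot: [[-0.938, -0.346, -0.0], [-0.346, 0.938, -0.0], [0.0, -0.0, -1.0]]
force: [0.3, -0.4, -0.7]
finger_gap: 0.281
grasp_force: 0.0
time: 11.17
ee_pos: [0.4728, 0.0785, 0.0273]
tcp_rot: [[-0.938, -0.347, 0.001], [-0.347, 0.938, -0.0], [-0.001, -0.001, -1.0]]
force: [-0.8, -0.2, 0.6]
finger_gap: 0.279
grasp_force: 0.0
```

View pics/s4.png

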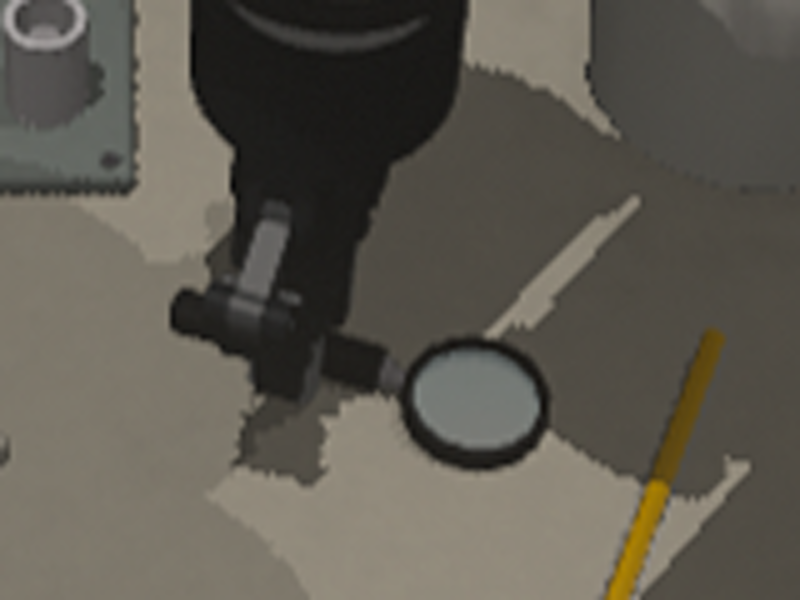

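The fingers straddle the handle (pad tip at crop (290,385)), clear of the rim. I go a little lower, close, and lift slightly.

```bash
python3 -m inch '[{"dp":[0,0,0.2],"delta_rot":[0,0,0],"fingers":2.4},{"dp":[0,0,0],"delta_rot":[0,0,0],"fingers":2.0},{"dp":[0,0,0],"delta_rot":[0,0,0],"fingers":1.6},{"dp":[0,0,0],"delta_rot":[0,0,0],"fingers":1.2},{"dp":[0,0,0],"delta_rot":[0,0,0],"fingers":0.8}]' 60
python3 -m inch '[{"dp":[0,0,0],"delta_rot":[0,0,0],"fingers":0.4},{"dp":[0,0,0],"delta_rot":[0,0,0],"fingers":0.4},{"dp":[0,0,0],"delta_rot":[0,0,0],"fingers":0.4}]' 60
```

```text
time: 11.63
ee_pos: [0.4724, 0.0785, 0.0251]
tcp_rot: [[-0.938, -0.347, 0.0], [-0.347, 0.938, -0.0], [-0.0, -0.0, -1.0]]
force: [-1.9, -0.7, 4.3]
finger_gap: 0.121
grasp_force: 59.1
time: 11.88
ee_pos: [0.4724, 0.0785, 0.0251]
tcp_rot: [[-0.938, -0.347, 0.0], [-0.347, 0.938, -0.0], [-0.0, -0.0, -1.0]]
force: [-0.6, -0.5, 5.5]
finger_gap: 0.117
grasp_force: 59.3
```

```bash
python3 -m inch '[{"dp":[0,0,-0.5],"delta_rot":[0,0,0],"fingers":0.4},{"dp":[0,0,-1.5],"delta_rot":[0,0,0],"fingers":0.4},{"dp":[0,0,-2.5],"delta_rot":[0,0,0],"fingers":0.4},{"dp":[0,0,-2.5],"delta_rot":[0,0,-0.06],"fingers":0.4},{"dp":[0,0,-2.5],"delta_rot":[0,0,-0.08],"fingers":0.4}]'
python3 -m inch '[{"dp":[0,0,-1],"delta_rot":[0,0,-0.09],"fingers":0.4},{"dp":[0,0,-0.5],"delta_rot":[0,0,-0.09],"fingers":0.4},{"dp":[0,0,0],"delta_rot":[0,0,-0.05],"fingers":0.4},{"dp":[0,0,0],"delta_rot":[0,0,0],"fingers":0.4},{"dp":[0,0,0],"delta_rot":[0,0,0],"fingers":0.4}]'
python3 go.py .6433 .0924 .1281
```

```text
time: 12.3
ee_pos: [0.4719, 0.0786, 0.1207]
tcp_rot: [[-0.879, -0.477, -0.001], [-0.477, 0.879, 0.0], [0.001, 0.001, -1.0]]
force: [0.8, 0.5, -0.8]
finger_gap: 0.12
grasp_force: 58.6
time: 12.72
ee_pos: [0.4721, 0.0786, 0.1348]
tcp_rot: [[-0.75, -0.661, -0.0], [-0.661, 0.75, -0.0], [0.0, 0.0, -1.0]]
force: [-0.0, -0.0, -0.2]
finger_gap: 0.12
grasp_force: 58.6
dp cm [-13.76 -10.28   0.66] pos [0.4721 0.0786 0.1348] yaw x -138.61 z [-3.e-04 -0.e+00 -1.e+00] J [   0.3   22.7  103.9   -0.    53.4 -131.1] t 12.7167 F [-0.  -0.  -0.2]
```

```bash
python3 -m inch '[{"dp":[-1,-0.75,0],"delta_rot":[0,0,0],"fingers":0.4},{"dp":[-2,-1.5,0],"delta_rot":[0,0,0],"fingers":0.4},{"dp":[-2.5,-1.85,0],"delta_rot":[0,0,0],"fingers":0.4},{"dp":[-2.5,-1.85,0],"delta_rot":[0,0,0],"fingers":0.4},{"dp":[-2.5,-1.85,0],"delta_rot":[0,0,0],"fingers":0.4}]'
python3 -m inch '[{"dp":[-2,-1.5,0],"delta_rot":[0,0,0],"fingers":0.4},{"dp":[-1.26,-0.98,0],"delta_rot":[0,0,0],"fingers":0.4},{"dp":[0,0,0.6],"delta_rot":[0,0,0],"fingers":0.4},{"dp":[0,0,0],"delta_rot":[0,0,0],"fingers":0.4},{"dp":[0,0,0],"delta_rot":[0,0,0],"fingers":0.4}]'
python3 go.py .6433 .0924 .1181
python3 - <<'E'
from plant import capture;import cv2,pickle
c=capture("scene");pickle.dump(c,open("s5.pkl","wb"));t=capture("top");pickle.dump(t,open("t5.pkl","wb"))
a=cv2.resize(c["pixels"][130:280,220:370],(400,400),interpolation=cv2.INTER_CUBIC);b=cv2.resize(t["pixels"][130:250,270:390],(400,400),interpolation=cv2.INTER_CUBIC)
cv2.imwrite("pics/s5.png",cv2.hconcat([a,b]))
E
```

```text
time: 13.13
ee_pos: [0.6036, 0.0898, 0.1343]
tcp_rot: [[-0.75, -0.661, -0.001], [-0.661, 0.75, -0.0], [0.001, 0.001, -1.0]]
force: [0.5, 0.0, -1.0]
finger_gap: 0.118
grasp_force: 58.6
time: 13.55
ee_pos: [0.6419, 0.0927, 0.1273]
tcp_rot: [[-0.75, -0.662, -0.004], [-0.662, 0.75, -0.0], [0.003, 0.002, -1.0]]
force: [-0.5, -0.0, -1.5]
finger_gap: 0.119
grasp_force: 58.7
dp cm [-0.09 -0.12  0.92] pos [0.6419 0.0927 0.1273] yaw x -138.55 z [-3.7e-03 -2.0e-04 -1.0e+00] J [   1.5   38.9   75.3   -0.    66.  -130. ] t 13.55 F [-0.5 -0.  -1.5]
```

View pics/s5.png

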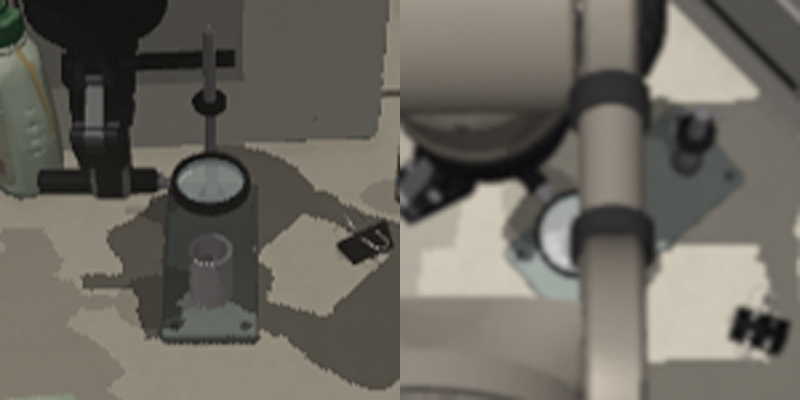

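The loupe is held level over the sleeve (scene half: lens (211,183), sleeve rim (210,249), collar (209,101)). Next I lower it to the collar height and measure.

```bash
python3 -m inch '[{"dp":[-0.08,-0.1,0.5],"delta_rot":[0,0,0],"fingers":0.4},{"dp":[0,0,0.4],"delta_rot":[0,0,0],"fingers":0.4},{"dp":[0,0,0],"delta_rot":[0,0,0],"fingers":0.4},{"dp":[0,0,0],"delta_rot":[0,0,0],"fingers":0.4},{"dp":[0,0,0],"delta_rot":[0,0,0],"fingers":0.4}]'
python3 go.py .6433 .0924 .1181
python3 - <<'E'
from h import *;import pickle
from plant import capture
np.set_printoptions(precision=4,suppress=True)
c=capture("scene");g=cv2.cvtColor(c["pixels"],cv2.COLOR_BGR2GRAY)
k=blob((g>85).astype(np.uint8),(280,185,318,220));e=cv2.fitEllipse(k);print("clear lens",e,onz(c,*e[0],.0975))
b=cv2.boundingRect(k);print(b,onz(c,b[0]+(b[2]-1)/2,b[1]+(b[3]-1)/2,.0975))
k=blob((g<50).astype(np.uint8),(282,183,320,226));e=cv2.fitEllipse(cv2.convexHull(k));print("rim",e,onz(c,*e[0],.0975))
k=blob((g<45).astype(np.uint8),(288,160,310,178));print("collar",cv2.boundingRect(k))
z=c["z_map"];T=c["world_from_camera"]
v,u=np.mgrid[185:222,282:316];zz=z[185:222,282:316];P=np.stack([(u-c["cx"])/c["fx"]*zz,(v-c["cy"])/c["fy"]*zz,zz],-1)@T[:3,:3].T+T[:3,3]
m=(zz>0)&(P[...,2]>.08)&(P[...,2]<.12)&(np.linalg.norm(P[...,:2]-[.6008,.055],axis=-1)<.022);Q=P[m];A=np.c_[Q[:,:2]-[.6008,.055],np.ones(len(Q))]
print(len(Q),np.linalg.lstsq(A,Q[:,2],rcond=None)[0],"tilts,z"); 
cv2.imwrite("pics/s6.png",cv2.resize(c["pixels"][155:255,240:340],(600,600),interpolation=cv2.INTER_CUBIC))
E
```

```text
time: 14.07
ee_pos: [0.6447, 0.0925, 0.1198]
tcp_rot: [[-0.749, -0.663, 0.0], [-0.663, 0.749, -0.0], [0.0, -0.0, -1.0]]
force: [-0.3, 0.3, -0.9]
finger_gap: 0.112
grasp_force: 58.7
dp cm [0.11 0.09 0.17] pos [0.6447 0.0925 0.1198] yaw x -138.51 z [ 0.e+00 -1.e-04 -1.e+00] J [   1.4   39.5   75.4   -0.    65.1 -130.1] t 14.0667 F [-0.3  0.3 -0.9]
clear lens ((297.3065490722656, 200.1653289794922), (14.46525764465332, 23.67804718017578), 88.33622741699219) [0.6041 0.0529 0.0975]
(286, 193, 24, 15) [0.6041 0.0525 0.0975]
rim ((297.0586242675781, 201.43075561523438), (24.114276885986328, 30.950942993164062), 82.96234893798828) [0.6025 0.0553 0.0975]
collar (292, 164, 13, 10)
500 [ 0.025  -0.0259  0.1015] tilts,z
```

View pics/s6.png

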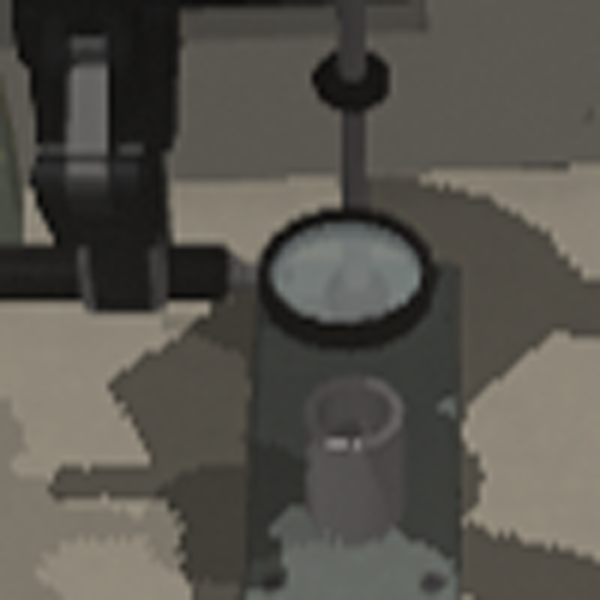

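Rim centre is about crop (347,278) and the sleeve rim (355,413): the lens is about 1 mm short along the handle and about 1.5 mm high. I'll trim that.

```bash
python3 -m inch '[{"dp":[0.1,0.05,0.15],"delta_rot":[0,0,0],"fingers":0.4},{"dp":[0,0,0],"delta_rot":[0,0,0],"fingers":0.4},{"dp":[0,0,0],"delta_rot":[0,0,0],"fingers":0.4},{"dp":[0,0,0],"delta_rot":[0,0,0],"fingers":0.4}]' | grep ee_pos
python3 -m inch '[{"dp":[0,0,0],"delta_rot":[0,0,0],"fingers":0.4},{"dp":[0,0,0],"delta_rot":[0,0,0],"fingers":0.4}]' | grep ee_pos
python3 -m inch '[{"dp":[0,0,0],"delta_rot":[0,0,0],"fingers":0.4},{"dp":[0,0,0],"delta_rot":[0,0,0],"fingers":0.4}]' | grep ee_pos
python3 - <<'E'
from h import *
from plant import capture,manip
np.set_printoptions(precision=4,suppress=True)
c=capture("scene");g=cv2.cvtColor(c["pixels"],cv2.COLOR_BGR2GRAY);print(manip.state()["ee_pos"])
print("lens row profile",g[201,280:318]);print("lens col",g[186:218,298])
print("sleeve rows",g[230,285:315],g[236,285:315])
T=np.linalg.inv(c["world_from_camera"])
for p in((.6008,.055,.0975),(.6008,.055,.05),(.6008,.055,.03),(.6543,-.0048,.0975)):
    q=T[:3]@np.r_[p,1];print(p,c["fx"]*q[0]/q[2]+c["cx"],c["fy"]*q[1]/q[2]+c["cy"])
E
```

```text
ee_pos: [0.6437, 0.0922, 0.1183]
ee_pos: [0.6437, 0.0922, 0.1183]
ee_pos: [0.6437, 0.0922, 0.1183]
[0.6437 0.0922 0.1183]
lens row profile [ 76  80  80  78  19  45 112 114 113 121 121 121 122 121 118 107 106 115
 120 121 121 116 109 110 117 121 121 120 121 122  93  25  31  47  60  58
  62  78]
lens col [ 55  56  56  56  43  22  29  77  98 109 118 118 117 119 119 120 120 115
 112 111 108 107 112  80  24  27  28  26  48  62  58  64]
sleeve rows [49 48 50 49 54 54 66 83 84 82 80 80 75 83 81 82 68 69 68 72 72 72 64 60
 61 59 59 60 61 60] [50 49 50 50 49 52 74 82 84 84 83 83 83 82 82 81 80 77 73 72 72 72 65 61
 61 61 61 62 60 61]
(0.6008, 0.055, 0.0975) 297.9907555660791 201.8378779827836
(0.6008, 0.055, 0.05) 298.5034594263724 222.5940891790127
(0.6008, 0.055, 0.03) 298.70769245180867 230.86222237928945
(0.6543, -0.0048, 0.0975) 298.26847829316006 167.8129496653206
```

The lens outline (u 283.6–312.6, v 190–214) is centred on the predicted point, and the pose is steady. I'm handing in.

```bash
python3 -c "
from plant import job_done,manip
s=manip.state();print(s['time'],s['joint_vel'].round(2),s['grasp_force']);print(job_done())"
```

```text
14.8333 [-0.11 -0.08  0.11 -0.05 -0.03 -0.08] 58.66984963417053
the job is handed in; nothing more can be done
None
```

I handed the job in at 14.8 s: the wide sleeve is on the pin, down on the plate and let go. The arm is holding the loupe still and level above it, centred to about 1 mm, with the lens at about 97.5 mm, my measured height of the collar.

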